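# Open the purge valves of a manifold in order

## Robot

A 6-joint arm with a two-finger parallel gripper is mounted at the origin on a cart in front of the work surface, level with it; the furniture and walls round the work are solid. World frame = base frame: x ahead of the robot, y to its left, z up, the work surface at z = 0. Lengths are in m, angles in rad, forces in N, time in s.
With the tool pointing down it reaches from about 0.35 to 0.975 m from the base axis. Payload 4.9 kg.
Tool frame: the origin (TCP) lies midway between the tips of the shut fingers; the grasp point (between the pads) lies 19 mm behind it; z points along the fingers, y is the line along which they close (so a half turn about z gives the same grasp; the last joint's range is limited). The gripper opens to 85 mm and grips with 20 to 120 N. Pads are 22 mm wide; open, the fingers measure 114 mm over their backs; the gripper's body (76 mm by 85 mm) begins 54 mm behind the grasp point. The pads swing forward as they close: fully open they stand 13 mm farther back than shut.
Start: joints at [0.993, 0.053, 1.613, -0, 1.476, -0.119], TCP at [0.277, 0.56, 0.231] pointing down, gripper open.
Joint ranges: [-3.01, 3.01], [-1.01, 2.22], [0.06, 2.58], [-1.02, 4.17], [0.09, 2.62], [-3.14, 3.14]. Speed limits (rad/s): [2.57, 2.57, 3.14, 3.14, 3.14, 3.14].

## Interface

Orientations are given as a unit quaternion [w, x, y, z].
In Python, from plant import * gives the robot as it stands.
- The arm moves only by the tool jog_arm, never from a script. Its argument "targets" is a list of rows, each a list of 3 entries, a list of its own where there are three numbers: the shift along the tool's x, y, z in units of 25 mm (1.0 is 25 mm), then the turn, a rotation vector about the tool's x, y, z in units of 8 degrees (1.0 is 8 degrees), then the opening in per cent of the stroke, from 0 (shut) to 100 (fully open). A call has 1 to 8 rows; each row is the pose to reach, as a shift and turn from the pose commanded when the call began, along the tool's axes at that moment; what a row does not reach only later rows make up. A row lasts 1/8 s, in which the tool goes at most 62.5 mm and 10.7 degrees, less where a joint would pass 70% of its speed; a pose out of reach is approached as far as the arm can. A call with a gripper value outside its range is refused whole. The fingers move at their own pace and stop on an object; the grip force is fixed at half the most. Time passes only in rows, so rows that repeat a pose let the fingers close. It gives the time, the measured TCP pose, the force, the opening and the grip force at its end, in the units of the state.
- state(): the state, without advancing time (a new reading comes with each control period).
- grab_frame(name): name is "scene" or "side" or "wrist"; returns (picture, depth): 420x560x3 uint8, red, green, blue; 420x560 float32, m along the optical axis (not along the pixel's ray), 0 where there is no reading.
- camera_params(name): a dict with "fovy" (degrees; the focal length in pixels is half the picture's height over the tangent of half this angle, whatever the lens; pixels are square), "cx", "cy" (the principal point, pixels), "dist" ([k1, k2, p1, p2, k3] as OpenCV has them; the pictures are not rectified), "rvec" (rotation vector, rad) and "tvec" (3), from world to camera coordinates, as OpenCV has them; the wrist camera has in their place "hand_eye" (4x4, takes a point from camera to tool coordinates, whose origin is the TCP and whose axes are the flange's). Camera axes: x right, y down, z forward; pixel columns grow to the right and rows downward; lengths in m; the calibration is good to about 2 mm. A picture is of the moment at which its call begins: read the wrist's pose just before it. camera_params takes no time and is no camera call.
- job_done(): hands the job in; it is judged then, once.
The state is a dict: "time": time; "joint_pos": joint angles; "joint_vel": joint speeds; "joint_efforts": joint torques, N m; "tool_pos": TCP position; "tool_rot": TCP orientation; "contact_force": force on the tool from outside, world axes, zero at the start; "ft_torque": the same for the moment, N m; "gripper_width": opening from 0.0 (shut) to 1.0 (fully open); "grasp_force": force on a finger pad.
Only numpy, scipy, OpenCV 4.12 (cv2) and the standard library are available. Lean on these libraries where they do the work, as an engineer would, in place of code of your own. Each camera call takes 0.05 s, during which the arm holds its last target. There are 200 camera calls.

## Task

Open three of the manifold's four valves in this order by pressing their plungers down from above with the fingertips, most of the way to the stop: first the one with the wide round head, then the one with the square head, then the one with the small round head, one at a time and each gently. Leave the bar-headed plunger up, do not grip or lift anything, and do not disturb the vials, bottles and other things standing around.

Things in the scene. Friction and masses are not known exactly. Their poses are not given: they have to be found in the camera images.
- rail: The manifold's base rail, a grey aluminium bar fixed to the bench, 50 x 286 x 22 mm (x, y, z) with a brass hose fitting on its +y end; origin at the centre of its underside on the bench, y along the bar. The four valve blocks (each 44 x 40 x 30 mm, aluminium) stand in a row on it, centres 60 mm apart along the bar, in any order; each has a brass hose barb on its +x side. Rail, blocks and plungers together stay below 95 mm.
- round_top (a point): Centre of the flat top of the valve plunger with the wide round mushroom-shaped head, 38 mm across, black plastic on a steel stem. The point moves with the plunger; the top is about 90 mm above the bench when the plunger is up, and is 10 mm thick. Axes as the rail's: z up.
- key_round (a joint): How far down the plunger with the round head is, in m: 0 fully up, 0.014 at its bottom stop. The head sits on a built-in over-travel spring: pressed harder than about 4 N against the stop, it gives another 8 mm, at 2 N per mm, and springs back when let go. It starts within 2 mm of the top, needs about 3 N straight down to move, and stays where it is left (no spring back).
- square_top (a point): Centre of the flat top of the valve plunger with the square head, 28 x 28 mm, black plastic on a steel stem. The point moves with the plunger; the top is about 90 mm above the bench when the plunger is up, and is 10 mm thick. Axes as the rail's: z up.
- key_square (a joint): How far down the plunger with the square head is, in m: 0 fully up, 0.014 at its bottom stop. The head sits on a built-in over-travel spring: pressed harder than about 4 N against the stop, it gives another 8 mm, at 2 N per mm, and springs back when let go. It starts within 2 mm of the top, needs about 3 N straight down to move, and stays where it is left (no spring back).
- small_top (a point): Centre of the flat top of the valve plunger with the small round head, 16 mm across, black plastic on a steel stem. The point moves with the plunger; the top is about 90 mm above the bench when the plunger is up, and is 10 mm thick. Axes as the rail's: z up.
- key_small (a joint): How far down the plunger with the small head is, in m: 0 fully up, 0.014 at its bottom stop. The head sits on a built-in over-travel spring: pressed harder than about 4 N against the stop, it gives another 8 mm, at 2 N per mm, and springs back when let go. It starts within 2 mm of the top, needs about 3 N straight down to move, and stays where it is left (no spring back).
- bar_top (a point): Centre of the flat top of the valve plunger with the narrow bar-shaped head, 46 mm long (along the block's x) and 12 mm wide, black plastic on a steel stem. The point moves with the plunger; the top is about 90 mm above the bench when the plunger is up, and is 10 mm thick. Axes as the rail's: z up.
- key_bar (a joint): How far down the plunger with the bar-shaped head is, in m: 0 fully up, 0.014 at its bottom stop. The head sits on a built-in over-travel spring: pressed harder than about 4 N against the stop, it gives another 8 mm, at 2 N per mm, and springs back when let go. It starts within 2 mm of the top, needs about 3 N straight down to move, and stays where it is left (no spring back).
- vial_violet: Bystander, not to be disturbed: small glass screw-cap vial, 29 mm across, 57 mm tall, violet contents, in front of the manifold; origin at the centre of its underside, loose.
- vial_stray: Bystander, not to be disturbed: small glass screw-cap vial, 26 mm across, 56 mm tall, in front of the manifold; origin at the centre of its underside, loose.
- flask: Bystander, not to be disturbed: conical flask, 63 mm across, 105 mm tall, behind the manifold; origin at the centre of its underside, loose.
- dropper_bottle: Bystander, not to be disturbed: small brown bottle, 35 mm across, 76 mm tall, behind the manifold; origin at the centre of its underside, loose.
- ink_black: Bystander, not to be disturbed: screw-lid pot, 56 mm across, 63 mm tall, beside the manifold's right (-y) end; origin at the centre of its underside, loose.
- marker_black: Bystander, not to be disturbed: capped marker lying flat, 135 x 19 x 21 mm, in front of the manifold; origin at the centre of its underside, loose.
- petri_1: Bystander, not to be disturbed: petri dish, 94 mm across, 17 mm high, behind the manifold's left (+y) part; origin at the centre of its underside, loose.
- valve_round: The aluminium valve block under the round head, 44 x 40 x 30 mm, fixed on the rail; origin at the centre of its underside, 20 mm above the bench.
- valve_square: The aluminium valve block under the square head, 44 x 40 x 30 mm, fixed on the rail; origin at the centre of its underside, 20 mm above the bench.
- valve_small: The aluminium valve block under the small head, 44 x 40 x 30 mm, fixed on the rail; origin at the centre of its underside, 20 mm above the bench.
- valve_bar: The aluminium valve block under the bar-shaped head, 44 x 40 x 30 mm, fixed on the rail; origin at the centre of its underside, 20 mm above the bench.

How it is judged:
On the way, in this order (a step that is already met when the one before it is completed fails the run):
1. wide round plunger pressed down first, the others still up (value of joint key_round above 0.01 m and value of joint each of key_square, key_small, key_bar below 0.004 m), for 0.1 s.
2. then the square plunger, the small one still up (value of joint each of key_round, key_square above 0.01 m and value of joint each of key_small, key_bar below 0.004 m), for 0.1 s.
3. then the small round plunger (value of joint each of key_round, key_square, key_small above 0.01 m and value of joint key_bar below 0.004 m), for 0.1 s.
At the end, for the whole second after the job is handed in: The plungers with the wide round, square and small round heads are each at least 10 mm down (of 14 mm) and the bar-headed one is less than 4 mm down (all of step 3); the robot touches nothing.
It fails at once if the square plunger goes down (4 mm) before the wide round one is down (10 mm) (value of joint key_square above 0.004 m and value of joint key_round below 0.01 m).
It fails at once if the small plunger goes down (4 mm) before the square one is down (10 mm) (value of joint key_small above 0.004 m and value of joint key_square below 0.01 m).
It fails at once if the bar-headed plunger is pressed down 4 mm (value of joint key_bar above 0.004 m).
It fails at once if a valve or the rail is pressed, struck or squeezed with more than 25 N (contact force between anything else and valve_round above 25 N or contact force between anything else and valve_square above 25 N or contact force between anything else and valve_small above 25 N or contact force between anything else and valve_bar above 25 N or contact force between anything else and rail above 25 N).
It fails at once if a thing standing around is moved more than 20 mm, lifted or tipped ((distance of vial_violet from where it was at the start of the episode above 0.02 m or angle between vial_violet's own z axis and vertical above 0.25 rad) or (distance of vial_stray from where it was at the start of the episode above 0.02 m or angle between vial_stray's own z axis and vertical above 0.25 rad) or (distance of flask from where it was at the start of the episode above 0.02 m or angle between flask's own z axis and vertical above 0.25 rad) or (distance of dropper_bottle from where it was at the start of the episode above 0.02 m or angle between dropper_bottle's own z axis and vertical above 0.25 rad) or (distance of ink_black from where it was at the start of the episode above 0.02 m or angle between ink_black's own z axis and vertical above 0.25 rad) or distance of marker_black from where it was at the start of the episode above 0.02 m or (distance of petri_1 from where it was at the start of the episode above 0.02 m or angle between petri_1's own z axis and vertical above 0.25 rad)).
It also fails if it takes over 38 s, if anything falls off the work surface, if the arm or the gripper's body presses on something with over 40 N, if the wrist force passes 120 N, or if a joint passes its speed limit or range.

## Working session

There is one attempt and no reset: what is moved stays moved. The work goes in short steps, Python scripts to look and compute and a tool call to move; the robot and the scene stay as the last step left them, time stands still between calls to the robot, and variables do not carry over. Pictures are saved under pics/ and viewed, at most 10 in all, crops included, and the job is handed in when it is done.

Besides the shell and the picture viewer there is one more tool, called after "Call:" in YAML: its name, and indented under it one key for each argument. jog_arm: Moves the arm, as the interface text tells. Its arguments: {"type":"object","properties":{"targets":{"type":"array"}},"required":["targets"]}

```bash
mkdir -p pics; cat > h.py <<'E'
from plant import *
import numpy as np, cv2
from scipy.spatial.transform import Rotation as R
def K(p,h=420):
    f=h/2/np.tan(np.radians(p["fovy"])/2); return np.array([[f,0,p["cx"]],[0,f,p["cy"]],[0,0,1.]])
def cloud(name):
    s=state(); img,d=grab_frame(name); p=camera_params(name)
    v,u=np.mgrid[0:420,0:560]; uv=np.stack([u,v],-1).reshape(-1,1,2).astype(np.float64)
    n=cv2.undistortPoints(uv,K(p),np.array(p["dist"])).reshape(420,560,2)
    c=np.dstack([n*d[...,None],d])
    if "hand_eye" in p:
        H=np.array(p["hand_eye"]); q=s["tool_rot"]; Rt=R.from_quat([q[1],q[2],q[3],q[0]]).as_matrix()
        w=(c@H[:3,:3].T+H[:3,3])@Rt.T+np.array(s["tool_pos"])
    else:
        Rm=cv2.Rodrigues(np.array(p["rvec"],float))[0]; w=(c-np.array(p["tvec"]).ravel())@Rm
    w[d<=0]=np.nan
    return img,w
E
python3 - <<'E'
from h import *
print(state())
ims=[]
for n in("scene","side"):
    i,w=cloud(n); np.savez("pics/"+n,i=i,w=w); ims.append(i)
    cv2.imwrite(f"pics/{n}.png",i[...,::-1])
E
```

```text
{'time': 0.0, 'joint_pos': array([ 9.93023159e-01,  5.33441035e-02,  1.61430670e+00,  1.60293856e-05,
        1.47600824e+00, -1.19017211e-01]), 'joint_vel': array([-0.00150198,  0.00027606, -0.00061978,  0.00108246, -0.00045646,
       -0.00015752]), 'joint_efforts': array([ 1.59395226e-03, -3.93659127e+01, -3.70189834e+01,  5.65739276e-05,
        6.71503163e-03, -5.53190986e-07]), 'tool_pos': array([0.27642926, 0.55984332, 0.23006335]), 'tool_rot': array([-3.60220659e-04,  2.27372463e-01,  9.73807320e-01, -9.68398207e-04]), 'contact_force': array([ 0.5054107 ,  0.35148532, -0.04281818]), 'ft_torque': array([ 0.02557636, -0.01381863,  0.0429767 ]), 'grasp_force': 0.0, 'gripper_width': 1.0019786866917875}
```

View pics/scene.png

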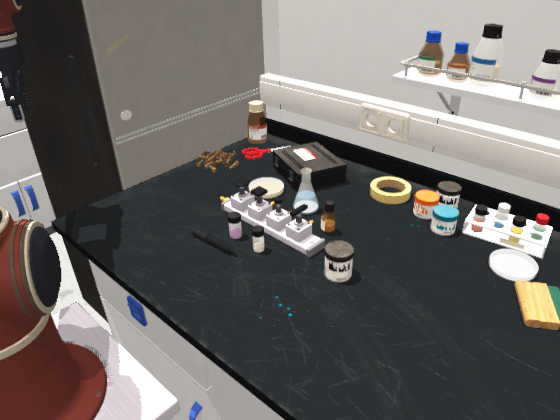

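View pics/side.png

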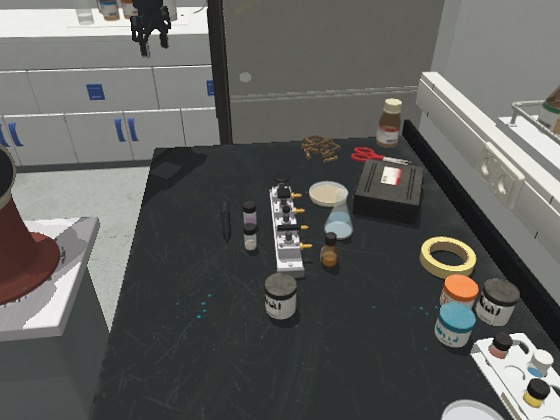

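Both views show the manifold, at about (272,222) in scene and (287,228) in side. The heads need a closer look, so I'll locate the manifold from the depth.

```bash
python3 - <<'E'
from h import *
for n,(u0,u1,v0,v1) in {"scene":(215,345,165,255),"side":(265,318,172,280)}.items():
    z=np.load(f"pics/{n}.npz"); w=z["w"]
    m=np.zeros((420,560),np.uint8); m[v0:v1,u0:u1]=1
    b=w[...,2]
    mm=((b>.078)&(b<.1)&(m>0)).astype(np.uint8)
    k,l,st,c=cv2.connectedComponentsWithStats(mm)
    for i in range(1,k):
        if st[i,4]>8: P=w[l==i]; print(n,st[i],c[i].round(),np.median(P,0).round(3),np.ptp(P,axis=0).round(3))
    i=z["i"][v0:v1,u0:u1]
    cv2.imwrite(f"pics/{n}_c.png",cv2.resize(i,None,fx=5,fy=5,interpolation=3)[...,::-1])
E
```

```text
scene [301 170  10  13  94] [306. 176.] [0.678 0.034 0.092] [0.024 0.024 0.022]
scene [233 178  17   9 116] [241. 182.] [0.566 0.134 0.088] [0.039 0.036 0.007]
scene [251 187  17  11 122] [259. 192.] [0.563 0.074 0.086] [0.03  0.03  0.011]
scene [275 197   7   8  46] [278. 200.] [0.563 0.015 0.086] [0.016 0.015 0.011]
scene [290 204  18  13 112] [298. 210.] [ 0.561 -0.044  0.086] [0.047 0.014 0.011]
side [273 173  17  10 138] [281. 177.] [0.57  0.133 0.088] [0.037 0.037 0.007]
side [277 188  14  11 137] [283. 193.] [0.569 0.071 0.087] [0.028 0.03  0.012]
side [282 206   8   8  56] [286. 209.] [0.567 0.014 0.087] [0.015 0.016 0.012]
side [277 224  24   8 157] [288. 227.] [ 0.566 -0.045  0.088] [0.045 0.014 0.013]
```

View pics/scene_c.png

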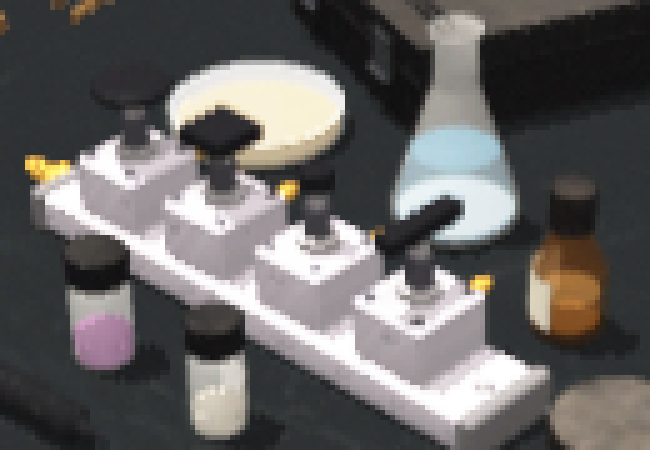

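Left to right along −y the heads are round, square, small, bar. Their 60 mm spacing, ~87 mm height and sizes match the specification. Next I close the gripper and move to above the round head.

Call:
jog_arm:
  targets:
    - [[-2,-1.1,0.4],[0,0,0],0]
    - [[-4.2,-2.4,0.8],[0,0,0],0]
    - [[-6.5,-3.7,1.2],[0,0,0],0]
    - [[-8.7,-4.9,1.6],[0,0,0],0]
    - [[-10.9,-6.1,2],[0,0,0],0]
    - [[-13.1,-7.4,2.4],[0,0,0],0]
    - [[-15.3,-8.6,2.7],[0,0,0],0]
    - [[-16.8,-9.4,2.8],[0,0,0],0]

```text
time: 1.1
tool_pos: [0.5496, 0.1615, 0.1602]
tool_rot: [-0.001, 0.228, 0.974, -0.0]
contact_force: [0.4, -0.1, -0.5]
gripper_width: -0.005
grasp_force: 0.0
```

Call:
jog_arm:
  targets:
    - [[0,0,0],[0,0,0],0]
    - [[0,0,0],[0,0,0],0]

```text
time: 1.35
tool_pos: [0.5488, 0.1639, 0.1608]
tool_rot: [-0.001, 0.228, 0.974, 0.0]
contact_force: [-0.4, -0.0, 0.0]
gripper_width: -0.002
grasp_force: 0.0
```

```bash
cat >> h.py <<'E'
def go(x,y,z):
    s=state(); q=s["tool_rot"]; Rt=R.from_quat([q[1],q[2],q[3],q[0]]).as_matrix()
    print("t",round(s["time"],2),"pos",np.round(s["tool_pos"],4),"F",np.round(s["contact_force"],1),"units",((np.array([x,y,z])-s["tool_pos"])@Rt/.025).round(2), "tilt",Rt[:,2].round(3))
E
python3 - <<'E'
from h import *
i,w=cloud("wrist"); cv2.imwrite("pics/w1.png",i[...,::-1])
b=w[...,2]; mm=((b>.075)&(b<.1)).astype(np.uint8)
k,l,st,c=cv2.connectedComponentsWithStats(mm)
for j in range(1,k):
    if st[j,4]>150: P=w[l==j]; print(st[j],np.median(P,0).round(4),((P.max(0)+P.min(0))/2).round(4),np.ptp(P,axis=0).round(3))
go(.567,.134,.12)
E
```

```text
[ 240  233   53   45 1042] [0.5609 0.1391 0.0884] [0.5637 0.1396 0.0873] [0.024 0.037 0.008]
[ 164  266   53   41 1315] [0.5639 0.0834 0.0878] [0.5686 0.0801 0.0843] [0.029 0.029 0.011]
[103 309  27  26 504] [0.5655 0.0227 0.0877] [0.5665 0.0203 0.0826] [0.016 0.016 0.015]
[  18  324   49   49 1208] [ 0.5601 -0.0363  0.0876] [ 0.561  -0.0399  0.0827] [0.039 0.014 0.015]
t 1.4 pos [0.5486 0.1644 0.161 ] F [ 0.7  0.4 -0.1] units [-1.2  -0.77  1.64] tilt [-0.001  0.    -1.   ]
```

View pics/w1.png

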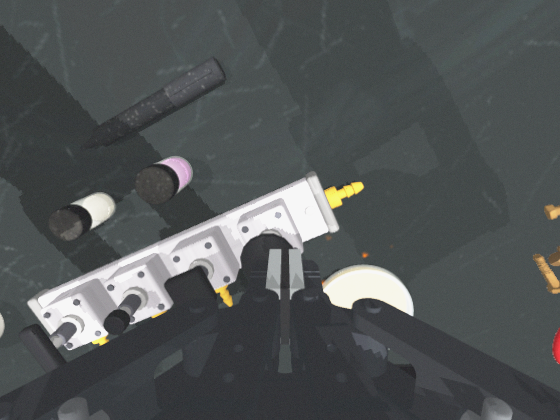

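The wrist view shows the fingers just +y of the round head (268,250), with the row continuing to lower left. It agrees with the fixed cameras to within ~7 mm. I'll use mainly the fixed-camera positions.

Call:
jog_arm:
  targets:
    - [[-0.6,-0.4,0.8],[0,0,0],0]
    - [[-1.2,-0.7,1.6],[0,0,0],0]
    - [[-1.2,-0.7,2.2],[0,0,0],0]
    - [[-1.2,-0.7,2.4],[0,0,0],0]
    - [[-1.2,-0.7,2.4],[0,0,0],0]

```text
time: 2.02
tool_pos: [0.568, 0.1348, 0.1006]
tool_rot: [-0.001, 0.227, 0.974, -0.0]
contact_force: [0.4, -0.2, 0.5]
gripper_width: 0.002
grasp_force: 0.0
```

Call:
jog_arm:
  targets:
    - [[0,0,0.2],[0,0,0],0]
    - [[0,0,0.4],[0,0,0],0]
    - [[0,0,0.5],[0,0,0],0]
    - [[0,0,0.5],[0,0,0],0]

```text
time: 2.52
tool_pos: [0.5684, 0.1347, 0.0888]
tool_rot: [0.0, 0.227, 0.974, 0.0]
contact_force: [-0.6, 0.6, 0.1]
gripper_width: -0.001
grasp_force: 0.0
```

Call:
jog_arm:
  targets:
    - [[0,0,0.1],[0,0,0],0]
    - [[0,0,0.2],[0,0,0],0]
    - [[0,0,0.3],[0,0,0],0]
    - [[0,0,0.4],[0,0,0],0]
    - [[0,0,0.48],[0,0,0],0]
    - [[0,0,0.48],[0,0,0],0]

```text
time: 3.28
tool_pos: [0.5685, 0.1347, 0.0765]
tool_rot: [0.0, 0.227, 0.974, 0.0]
contact_force: [1.0, 0.0, 1.2]
gripper_width: -0.001
grasp_force: 0.3
```

Call:
jog_arm:
  targets:
    - [[0,0,0.06],[0,0,0],0]
    - [[0,0,0.1],[0,0,0],0]
    - [[0,0,0.1],[0,0,0],0]

```text
time: 3.65
tool_pos: [0.5685, 0.1347, 0.075]
tool_rot: [-0.0, 0.227, 0.974, -0.0]
contact_force: [-2.6, -0.3, 6.2]
gripper_width: 0.002
grasp_force: 3.0
```

Force went past 4 N at z = 0.075, so the round plunger is at its stop. I'll lift and move over the square one.

Call:
jog_arm:
  targets:
    - [[0,0,-0.8],[0,0,0],0]
    - [[0,0,-1.7],[0,0,0],0]
    - [[-0.5,-1.1,-1.7],[0,0,0],0]
    - [[-1,-2.2,-1.6],[0,0,0],0]
    - [[-1,-2.2,-1],[0,0,0],0]
    - [[-1,-2.2,-0.8],[0,0,0],0]
    - [[-1,-2.2,-0.8],[0,0,0],0]

```text
time: 4.53
tool_pos: [0.5658, 0.075, 0.0933]
tool_rot: [-0.001, 0.227, 0.974, -0.0]
contact_force: [0.4, -0.3, -0.1]
gripper_width: 0.001
grasp_force: 0.0
```

```bash
cat > chk.py <<'E'
from h import *
for n,(u0,u1,v0,v1) in {"scene":(215,345,165,255),"side":(265,318,172,280)}.items():
    i,w=cloud(n)
    if n=="side": cv2.imwrite("pics/s%d.png"%(state()["time"]*100),cv2.resize(i[130:280,230:350],None,fx=5,fy=5)[...,::-1][:600])
    for k,(x,y) in dict(round=(.567,.134),square=(.567,.073),small=(.566,.0145),bar=(.564,-.045)).items():
        m=(np.hypot(w[...,0]-x,w[...,1]-y)<.012)&(w[...,2]>.06)&(w[...,2]<.1)
        print(n,k,m.sum(),np.percentile(w[m],[50,90],axis=0)[:,2].round(4) if m.sum() else "")
go(.567,.073,.1)
E
python3 chk.py
```

```text
scene round 47 [0.0742 0.0754]
scene square 86 [0.0849 0.0941]
scene small 82 [0.0798 0.088 ]
scene bar 89 [0.0818 0.0885]
side round 4 [0.0738 0.0747]
side square 106 [0.0854 0.0952]
side small 96 [0.0819 0.0892]
side bar 126 [0.083  0.0894]
t 4.62 pos [0.5665 0.075  0.0943] F [ 0.7  0.7 -0.2] units [-0.05 -0.06 -0.23] tilt [-0.  0. -1.]
```

Depth shows the round top at ~0.075, so it is fully down. Pressing the square.

Call:
jog_arm:
  targets:
    - [[0,0,0.15],[0,0,0],0]
    - [[0,0,0.28],[0,0,0],0]
    - [[0,0,0.4],[0,0,0],0]
    - [[0,0,0.5],[0,0,0],0]
    - [[0,0,0.6],[0,0,0],0]
    - [[0,0,0.7],[0,0,0],0]
    - [[0,0,0.76],[0,0,0],0]
    - [[0,0,0.76],[0,0,0],0]

```text
time: 5.62
tool_pos: [0.5667, 0.0744, 0.0756]
tool_rot: [0.0, 0.227, 0.974, 0.0]
contact_force: [-0.4, 2.8, 4.4]
gripper_width: -0.003
grasp_force: 2.3
```

Call:
jog_arm:
  targets:
    - [[0,0,0.04],[0,0,0],0]
    - [[0,0,0.04],[0,0,0],0]

```text
time: 5.88
tool_pos: [0.5668, 0.0744, 0.0749]
tool_rot: [0.0, 0.227, 0.974, 0.0]
contact_force: [-1.5, 2.1, 6.0]
gripper_width: -0.0
grasp_force: 3.0
```

Call:
jog_arm:
  targets:
    - [[0,0,-0.8],[0,0,0],0]
    - [[0,0,-1.6],[0,0,0],0]
    - [[-0.5,-1.1,-1.7],[0,0,0],0]
    - [[-1,-2.1,-1.6],[0,0,0],0]
    - [[-1,-2.1,-1],[0,0,0],0]
    - [[-1,-2.1,-0.8],[0,0,0],0]
    - [[-1,-2.1,-0.8],[0,0,0],0]

```text
time: 6.75
tool_pos: [0.5649, 0.0169, 0.0934]
tool_rot: [-0.001, 0.227, 0.974, -0.0]
contact_force: [-0.3, 0.2, 0.9]
gripper_width: -0.001
grasp_force: 0.0
```

```bash
sed -i 's/^go.*/go(.566,.0155,.095)/' chk.py; python3 chk.py; ls pics
```

```text
scene round 48 [0.0738 0.0753]
scene square 58 [0.0736 0.0754]
scene small 79 [0.0804 0.0942]
scene bar 91 [0.082  0.0877]
side round 0 
side square 7 [0.0748 0.0753]
side small 92 [0.0816 0.0954]
side bar 128 [0.0836 0.0891]
t 6.85 pos [0.5657 0.0168 0.0944] F [ 0.5  0.3 -0.4] units [-0.04 -0.04 -0.03] tilt [-0.  0. -1.]
s462.png
s685.png
scene.npz
scene.png
scene_c.png
side.npz
side.png
side_c.png
w1.png
```

The square is down too. Before pressing the small head, I'll check the alignment.

View pics/s685.png

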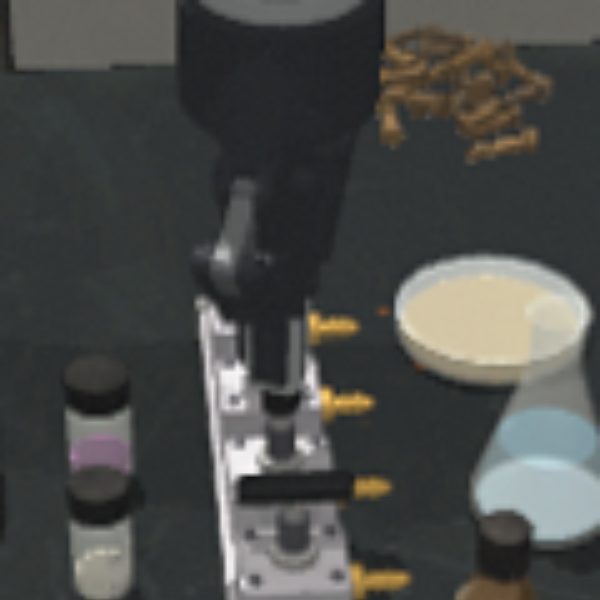

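The fingertips at about (275,375) in the crop are right over the small head (281,400), and all the bystanders are still upright.

Call:
jog_arm:
  targets:
    - [[0,0,0.15],[0,0,0],0]
    - [[0,0,0.28],[0,0,0],0]
    - [[0,0,0.4],[0,0,0],0]
    - [[0,0,0.5],[0,0,0],0]
    - [[0,0,0.6],[0,0,0],0]
    - [[0,0,0.7],[0,0,0],0]
    - [[0,0,0.78],[0,0,0],0]
    - [[0,0,0.78],[0,0,0],0]

```text
time: 7.85
tool_pos: [0.5659, 0.0163, 0.0752]
tool_rot: [0.0, 0.227, 0.974, 0.0]
contact_force: [-0.8, 3.0, 5.7]
gripper_width: 0.001
grasp_force: 2.7
```

Call:
jog_arm:
  targets:
    - [[0,0,-0.8],[0,0,0],0]
    - [[0,0,-2],[0,0,0],0]
    - [[0,0,-4],[0,0,0],0]
    - [[0,0,-5],[0,0,0],0]
    - [[0,0,-5],[0,0,0],0]
    - [[0,0,-5],[0,0,0],0]

```text
time: 8.6
tool_pos: [0.5647, 0.016, 0.1984]
tool_rot: [-0.001, 0.227, 0.974, -0.0]
contact_force: [-0.1, 0.4, -0.6]
gripper_width: 0.001
grasp_force: 0.0
```

```bash
python3 chk.py
```

```text
scene round 46 [0.074  0.0754]
scene square 60 [0.0741 0.0755]
scene small 46 [0.072  0.0746]
scene bar 96 [0.0819 0.0882]
side round 53 [0.0752 0.0764]
side square 81 [0.0749 0.0762]
side small 56 [0.0736 0.0759]
side bar 126 [0.0827 0.0889]
t 8.7 pos [0.5644 0.0161 0.1975] F [-0.3 -0.2 -0.1] units [-0.08  0.01  4.1 ] tilt [-0.004  0.    -1.   ]
```

Three heads are down at ~75 mm, the bar is still up at ~89 mm, and the arm is clear.

```bash
python3 -c "
from plant import *
print(job_done())"
```

```text
the job is handed in; nothing more can be done
None
```

I pressed the round, square and small plungers to their stops in that order, left the bar plunger up, and handed the job in with the arm clear; the hand-in call did not return a verdict.

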